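Latch the upright instrument case

TASK

The instrument case that stands on edge in its cradle has its draw latch open on top: bring the wire loop over the keeper, drop its crossbar into the keeper's slot behind the hook, let go, then press the lever down flat, over centre, so that the latch locks with the loop held under the hook. Work gently by feel: never force the loop or the fingers hard against the keeper or cover, do not lean hard on the lever, and leave the other things on the bench where they are.

Things in the scene. Friction and masses are not known exactly. Their poses are not given: they have to be found in the camera images.
- case: Dark green hard case standing on its hinge edge in a fixed grey cradle 150 x 240 x 10 mm. Origin: centre of the cradle's underside, on the bench; x runs across the parting line from the fixed lever half (-x) to the cover half (+x), y along the 220 mm case, z up. Each half is 56 mm thick (6 to 62 mm either side of the origin); the flat top is 160 mm up. The steel draw latch is on top, in the plane y = 0.
- cover (a joint): Cover half, hinged at its foot on a 12 mm springy seal: 0 as it stands off before latching, grows as the latch draws it in (at the latch 1.6 mm per 0.01 rad, about 7 N per mm). It cannot be closed by hand; the latch draws it in by 1 to 10 mm.
- pivot (a point): Hinge axis (along case y) of the latch lever, 10 mm above the case top, 23 mm to -x of the case origin. Axes as the case. The loop's pin on the lever is 20 mm from here, at angle (pi + 0.14 - joint lever) measured from case +x towards up. A loose gauge block lies on the case top about 90 mm to +y of it.
- lever (a joint): Lever angle: 0 flat (pointing to case -x, locked), pi/2 upright, larger leaning to the keeper; range 0 to 2.35, starts near 2; light friction keeps it where it is left. It follows when the loop is moved (1 to 3 N). With the bar in the slot it stands at 0.7 to 1.8; pressed from there it resists with up to about 15 N at the tip, passes centre near 0.2 and then snaps flat by itself.
- lever_tip (a point): Free end of the lever, 57 mm from the pivot, mid-width and mid-thickness. The lever is a flat steel plate 18 mm wide along case y and 3 mm thick, its mid-plane through the pivot axis; when flat its top face is 11.5 mm above the case top and its last 18 mm overhang the case edge.
- loop (a joint): Angle of the loop against the lever: the loop points from its pin at (joint loop - joint lever) above case +x, so a difference of 0 = level towards the keeper, pi/2 = straight up. Starts within 0.4 rad of straight up; slight friction holds it there, but let go when leaning further it falls.
- loop_bar (a point): Middle of the loop's crossbar. The loop is a 50 g U of 6 mm round steel wire straddling the lever: crossbar along case y, 40 mm wide outside, 28 mm inside, its centre line 60 mm from the loop's pin. It can be pinched across the two outer ends of the crossbar (fingers closing along case y, one either side of the keeper), and turns between the pads as it is swung.
- keeper_spot (a point): Fixed mark on the case top: the seat, where the hooked crossbar's centre line lies under the hook if the keeper is screwed down mid-way. Axes as the case. The real keeper sits up to 4 mm from that along case x, either way; this shift is not in any reading and must be felt or seen. In the slot, the bar's centre is 6 mm above this height; drawn tight, 6 to 8 mm.
- slot_spot (a point): Middle of the slot mouth, 5 mm to +x of keeper_spot and 15 mm above it (same unknown shift). The keeper in case x from its true seat, heights over the case top: foot plate -11 to 17 mm, 3 high, 26 wide; hook post -9 to -3 with a lip over it -9 to 1, heights 11 to 15; guard wall 9 to 13, 21 high; these 18 mm wide. The 6 mm bar drops between lip and guard, 8 mm apart, then goes back under the lip.

How it is judged:
On the way, in this order (a step that is already met when the one before it is completed fails the run):
1. the loop's crossbar is down in the keeper's slot behind the hook while the lever is still raised (z of loop_bar in the frame of keeper_spot below 0.01 m and x of loop_bar in the frame of keeper_spot between -0.0055 and 0.0115 m and value of joint lever above 0.6 rad), for 0.2 s.
2. the lever is pressed flat with the loop hooked (value of joint lever below 0.06 rad and x of loop_bar in the frame of keeper_spot above -0.012 m and z of loop_bar in the frame of keeper_spot below 0.0115 m and value of joint cover above 0.004 rad), for 0.2 s.
At the end, for the whole second after the job is handed in: the lever lies flat (within 0.06 rad) and at rest, with the loop's crossbar under the keeper's hook (below 11.5 mm over the case top, no more than 12 mm short of the keeper mark) and the cover drawn in against its seal by the latch (at least 0.6 mm) (all of step 2 and linear speed of lever below 0.02 m/s); the robot touches nothing.
It fails at once if the held loop, or the fingers, pressed on the keeper or cover with more than 35 N ((contact force between cover and anything else above 35 N and contact force between the fingers and loop above 2 N) or contact force between the fingers and cover above 35 N).
It fails at once if the lever pushed with more than 40 N (contact force between the fingers and lever above 40 N and contact force between the fingers and loop below 2 N).
It fails at once if another thing on the bench shifted by more than 25 mm (distance of any of gauge_block, micrometer, fixture_part, vee_block, caliper, master_ring, small_case from where it was at the start of the episode above 0.025 m).
It also fails if it takes over 64 s, if anything falls off the work surface, if the arm or the gripper's body presses on something with over 40 N, if the wrist force passes 120 N, or if a joint passes its speed limit or range.

ROBOT

A 6-joint arm with a two-finger parallel gripper is mounted at the origin on the work surface. World frame = base frame: x ahead of the robot, y to its left, z up, the work surface at z = 0. Lengths are in m, angles in rad, forces in N, time in s.
With the tool pointing down it reaches from about 0.375 to 0.9 m from the base axis. Payload 3.1 kg.
Tool frame: the origin (TCP) lies between the finger pads; the fingertips stand 14 mm ahead of it and the grasp point (between the pads) lies 5 mm behind it (robot.finger_overhang is the distance from the TCP to the fingertips, in m); z points along the fingers, y is the line along which they close (so a half turn about z gives the same grasp; the last joint's range is limited). The gripper opens to 87 mm and grips with 3 to 60 N. Pads are 19 mm wide; open, the fingers measure 117 mm over their backs; the gripper's body (75 mm by 190 mm) begins 51 mm behind the grasp point.
Start: joints at [-1.512, 0.527, 1.433, -0, 1.181, -0.178], TCP at [0.147, -0.608, 0.237] pointing down, gripper open.
Joint ranges: [-3.08, 3.08], [-0.75, 2.2], [0.22, 2.44], [-1.43, 4.57], [0, 2.65], [-2.85, 2.85]. Speed limits (rad/s): [2.79, 2.79, 3.14, 3.14, 3.14, 3.14].

INTERFACE

Orientations are given as a unit quaternion [x, y, z, w].
In Python, from rig import monitor, cams, workorder, robot gives the robot as it stands.
- The arm moves only by the tool send_rows, never from a script. Its argument "moves" is one flat list of numbers, 7 for each row, row after row: the opening, from 0 (shut) to 1 (fully open), then the shift along the world's x, y, z in cm, then the turn, a rotation vector about the world's x, y, z in rad. A call has 1 to 5 rows; each row is the pose to reach, as a shift and turn from the pose commanded when the call began; what a row does not reach only later rows make up. A row lasts 1/12 s, in which the tool goes at most 41.7 mm and 7.16 degrees, less where a joint would pass 70% of its speed; a pose out of reach is approached as far as the arm can. A call with a gripper value outside its range is refused whole. The fingers move at their own pace and stop on an object; "grip_force" is the grip in N (left out, the last holds). Time passes only in rows, so rows that repeat a pose let the fingers close. It gives the time, the measured TCP pose, the force, the opening and the grip force at its end, in the units of the state.
- monitor.get_obs(): the state, without advancing time (a new reading comes with each control period).
- cams.camera(name): name is "scene" or "side" or "wrist"; returns a dict with "pixels" (384x512x3 uint8, blue, green, red), "range_z" (384x512 float32, m along the optical axis (not along the pixel's ray), 0 where there is no reading), "fovy" (degrees; the focal length in pixels is half the picture's height over the tangent of half this angle, whatever the lens; pixels are square), "cx", "cy" (the principal point, pixels), "rvec" (rotation vector, rad) and "tvec" (3), from world to camera coordinates, as OpenCV has them; the wrist camera has in their place "hand_eye" (4x4, takes a point from camera to tool coordinates, whose origin is the TCP and whose axes are the flange's). Camera axes: x right, y down, z forward; pixel columns grow to the right and rows downward; lengths in m; the calibration is good to about 2 mm. The wrist camera is an equidistant fisheye: a pixel r from the principal point sees the ray r / f radians off the axis. A picture is of the moment at which its call begins: read the wrist's pose just before it.
- workorder.hand_in(): hands the job in; it is judged then, once.
The state is a dict: "time": time; "q": joint angles; "joint_velocities": joint speeds; "joint_torque": joint torques, N m; "position": TCP position; "tool_rot": TCP orientation; "ft_force": force on the tool from outside, world axes, zero at the start; "moment": the same for the moment, N m; "grip_width": finger opening in m; "grip_force": force on a finger pad.
Only numpy, scipy, OpenCV 4.12 (cv2) and the standard library are available. Lean on these libraries where they do the work, as an engineer would, in place of code of your own. Each camera call takes 0.05 s, during which the arm holds its last target. There are 200 camera calls.

## Working session

There is one attempt and no reset: what is moved stays moved. The work goes in short steps, Python scripts to look and compute and a tool call to move; the robot and the scene stay as the last step left them, time stands still between calls to the robot, and variables do not carry over. Pictures are saved under pics/ and viewed, at most 10 in all, crops included, and the job is handed in when it is done.

Besides the shell and the picture viewer there is one more tool, called by a JSON object that holds its "method" and its "body", one argument or row to a line. send_rows: Moves the arm, as the interface text tells. Its arguments: {"type":"object","properties":{"moves":{"type":"array","items":{"type":"number"}},"grip_force":{"type":"number"}},"required":["moves"]}

```bash
ls; mkdir -p pics; cat > h.py <<'E'
import numpy as np, cv2
from scipy.spatial.transform import Rotation as R
from rig import monitor, cams, workorder, robot
def grab(n):
    o=monitor.get_obs(); c=cams.camera(n); c['obs']=o; c['f']=c['pixels'].shape[0]/2/np.tan(np.radians(c['fovy'])/2)
    if 'rvec' in c:
        Rm=cv2.Rodrigues(np.array(c['rvec'],float))[0]; c['Rwc']=Rm.T; c['o']=-Rm.T@np.array(c['tvec'],float).ravel()
    else:
        T=np.array(c['hand_eye']); Rt=R.from_quat(o['tool_rot']).as_matrix()
        c['Rwc']=Rt@T[:3,:3]; c['o']=Rt@T[:3,3]+np.array(o['position'])
    c['fish']='rvec' not in c
    return c
def rays(c,u,v):
    x=(np.asarray(u,float)-c['cx'])/c['f']; y=(np.asarray(v,float)-c['cy'])/c['f']
    if c['fish']:
        r=np.hypot(x,y)+1e-12; s=np.tan(r)/r; x,y=x*s,y*s
    return np.stack([x,y,np.ones_like(x)],-1)   # z=1 in camera
def cloud(c):
    v,u=np.mgrid[:c['pixels'].shape[0],:c['pixels'].shape[1]]
    return (rays(c,u,v)*c['range_z'][...,None])@c['Rwc'].T+c['o']
def on_plane(c,u,v,z):
    d=rays(c,u,v)@c['Rwc'].T; return c['o']+d*((z-c['o'][2])/d[...,2])[...,None]
def proj(c,P):
    p=(np.atleast_2d(P)-c['o'])@c['Rwc']; x,y=p[:,0]/p[:,2],p[:,1]/p[:,2]
    if c['fish']:
        r=np.hypot(x,y)+1e-12; s=np.arctan(r)/r; x,y=x*s,y*s
    return np.stack([c['cx']+c['f']*x,c['cy']+c['f']*y],-1)
def save(name,img,s=1): cv2.imwrite('pics/'+name,cv2.resize(img,None,fx=s,fy=s,interpolation=cv2.INTER_CUBIC))
E
python3 - <<'E'
from h import *
ims=[]
for n in ['scene','side']:
    c=grab(n); ims.append(c['pixels']); print(n,c['o'],c['Rwc'][:,2],c['f'])
    np.savez('/tmp/'+n+'.npz',**{k:c[k] for k in ['pixels','range_z','cx','cy','f','Rwc','o','fish']})
    P=cloud(c); m=(c['range_z']>0)&(P[...,2]>.14)&(P[...,2]<.18)
    print(m.sum(), P[m].mean(0))
save('a.png',np.vstack(ims),0.78)
print(monitor.get_obs())
E
```

```text
pics
scene [0.78263916 0.40920501 0.60376802] [-0.40006329 -0.57529393 -0.71343273] 387.3553367887055
7337 [ 0.4746729  -0.05166426  0.15951371]
side [0.38410849 0.51624218 0.53308373] [ 0.23015777 -0.74985111 -0.62028276] 388.3362761474153
6069 [ 0.54725611 -0.10496633  0.15914888]
{'time': 0.1, 'q': array([-1.51250519e+00,  5.28369954e-01,  1.43378581e+00,  2.35341019e-07,
        1.18139409e+00, -1.78539445e-01]), 'joint_velocities': array([ 0.00012643, -0.00285339, -0.0037069 , -0.00078084,  0.00143592,
       -0.0004053 ]), 'joint_torque': array([-9.11714451e-04, -4.40986991e+01, -1.77151036e+01,  6.34911982e-02,
        5.33942494e-02, -5.06840684e-05]), 'position': array([ 0.14660632, -0.60690675,  0.23566775]), 'tool_rot': array([ 9.92996628e-01,  1.18138646e-01,  5.89106904e-05, -9.76825486e-04]), 'ft_force': array([ 0.13860563, -0.69415996,  0.16393892]), 'moment': array([-0.02556713, -0.02078344, -0.00502335]), 'grip_force': 0.0, 'grip_width': 0.08700291934129224}
```

View pics/a.png

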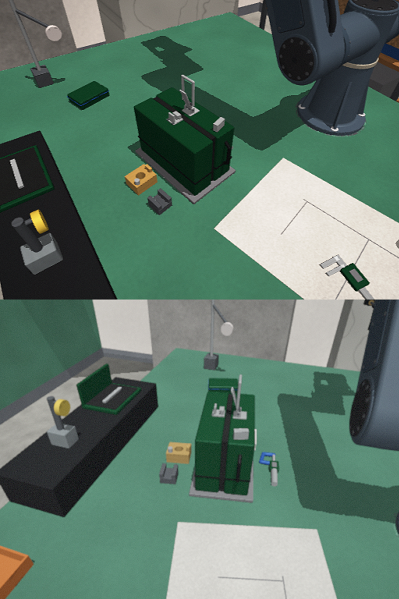

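```bash
cat >> h.py <<'E'
def load(n):
    d=np.load('/tmp/'+n+'.npz'); return {k:(d[k] if d[k].ndim else d[k].item()) for k in d}
E
python3 - <<'E'
from h import *
allP=[]
for n in ['scene','side']:
    c=load(n); P=cloud(c); m=(c['range_z']>0)&(abs(P[...,2]-.16)<.004)&(abs(P[...,0]-.5)<.3)&(abs(P[...,1]+.08)<.3)
    m=cv2.morphologyEx(m.astype(np.uint8),cv2.MORPH_OPEN,np.ones((3,3)))
    k,l,s,_=cv2.connectedComponentsWithStats(m); i=1+s[1:,4].argmax(); print(s[1:,4])
    Q=P[m>0]; Q=Q if 0 else P[l==i]
    print(n,len(Q),Q[:,2].mean(),cv2.minAreaRect(Q[:,:2].astype(np.float32)*1000), Q.min(0),Q.max(0))
    # things above the top
    m2=(c['range_z']>0)&(P[...,2]>.166)&(P[...,2]<.30)&(abs(P[...,0]-.5)<.2)&(abs(P[...,1]+.08)<.2)
    k,l,s,ce=cv2.connectedComponentsWithStats(m2.astype(np.uint8))
    for j in range(1,k):
        if s[j,4]>8: q=P[l==j]; print(s[j],ce[j],np.median(q,0).round(3),q.min(0).round(3),q.max(0).round(3))
    u,v=proj(c,[[.5,-.08,.19]])[0]; u,v=int(u),int(v)
    crop=c['pixels'][max(0,v-90):v+90,max(0,u-100):u+100]; print(u,v); save('b_%s.png'%n,crop,3)
a,b=[cv2.imread('pics/b_%s.png'%n) for n in ('scene','side')]
h=min(a.shape[0],b.shape[0]);save('b.png',np.hstack([cv2.resize(a[:h],(400,360)),cv2.resize(b[:h],(400,360))]))
E
```

```text
[4684    9]
scene 4684 0.16015301042568933 ((506.47454833984375, -72.86516571044922), (125.55928802490234, 220.7032928466797), 9.319636344909668) [ 0.42878108 -0.18727093  0.15600646] [0.58466535 0.04503618 0.16389174]
[231  96  19  49 450] [241.24666667 120.34888889] [ 0.487 -0.07   0.217] [ 0.476 -0.096  0.166] [ 0.504 -0.055  0.254]
[216 142  17  14 133] [223.58646617 148.18045113] [ 0.533 -0.067  0.175] [ 0.514 -0.08   0.166] [ 0.539 -0.057  0.183]
[274 150  15  18 167] [280.71257485 158.16167665] [0.463 0.011 0.179] [ 0.444 -0.002  0.166] [0.475 0.019 0.182]
233 132
[3936    9]
side 3936 0.16036252226888909 ((505.88409423828125, -73.71305847167969), (122.72911834716797, 220.6141357421875), 9.943055152893066) [ 0.42706293 -0.19102792  0.1560264 ] [0.58257378 0.04359726 0.16394466]
[297  96  14  53 298] [304.77516779 124.02348993] [ 0.484 -0.068  0.215] [ 0.475 -0.096  0.167] [ 0.504 -0.058  0.254]
[275 133   3  13  34] [276.02941176 139.11764706] [ 0.534 -0.064  0.178] [ 0.533 -0.077  0.166] [ 0.538 -0.06   0.183]
[282 137   6  10  50] [284.54 140.84] [ 0.519 -0.067  0.175] [ 0.515 -0.081  0.166] [ 0.527 -0.063  0.177]
[299 165  21  12 225] [308.94666667 170.31555556] [0.459 0.009 0.178] [ 0.443 -0.003  0.166] [0.475 0.018 0.182]
297 131
```

View pics/b.png

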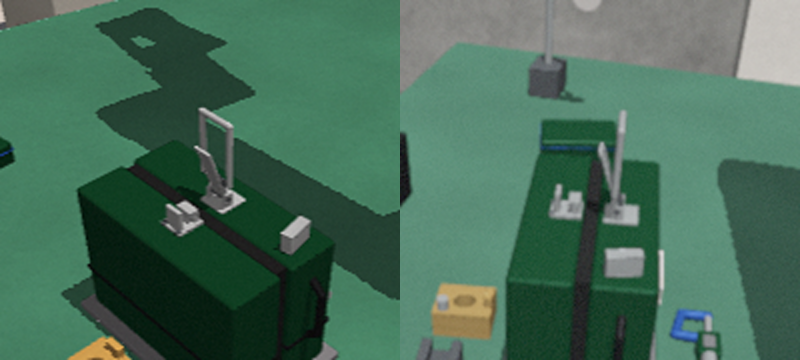

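```bash
cat >> h.py <<'E'
C0=np.array([.5062,-.0733,0]); TH=np.radians(9.6)
def tocase(P): return (P-C0)@R.from_euler('z',TH).as_matrix()
def fromcase(p): return np.asarray(p)@R.from_euler('z',TH).as_matrix().T+C0
E
python3 - <<'E'
from h import *
for n in ['scene','side']:
    c=load(n); P=tocase(cloud(c)); ok=(c['range_z']>0)&(abs(P[...,0])<.08)&(abs(P[...,1])<.05)
    q=P[ok&(P[...,2]>.164)]*1000
    print(n)
    for lo,hi in [(164,168),(168,172),(172,177),(177,185),(185,200),(200,220),(220,235),(235,244),(244,249),(249,260)]:
        s=q[(q[:,2]>=lo)&(q[:,2]<hi)]
        for a,b,t in [(-80,5,'lev'),(5,80,'keep')]:
            w=s[(s[:,0]>a)&(s[:,0]<b)]
            if len(w)>2: print(lo,t,len(w),np.percentile(w[:,0],[2,10,50,90,98]).round(1),np.percentile(w[:,1],[2,50,98]).round(1))
    # case top extents/angle check
    t=P[(c['range_z']>0)&(abs(P[...,2]-.16)<.004)&(abs(P[...,0])<.08)&(abs(P[...,1])<.13)]*1000
    for lo in range(-100,100,40):
        w=t[(t[:,1]>lo)&(t[:,1]<lo+40)]; print('x-ext',lo,w[:,0].min().round(1),w[:,0].max().round(1))
    print('y',t[:,1].min(),t[:,1].max())
E
```

```text
scene
164 lev 18 [-30.3 -26.8 -20.1 -16.3 -12.5] [-11.1  10.6  14.2]
164 keep 50 [11.3 13.7 29.3 34.6 35.3] [-9.   5.2 13.3]
168 lev 20 [-28.6 -25.8 -21.2 -18.4 -17.9] [-11.    3.   12.2]
168 keep 23 [11.5 14.8 30.6 32.7 33.2] [-6.4  3.5  9.6]
172 lev 29 [-28.7 -27.6 -20.6 -18.7 -17.6] [-11.3   7.9  12.6]
172 keep 67 [10.5 11.6 18.2 32.3 32.8] [-8.7  2.1  9.7]
177 lev 20 [-25.5 -20.9 -19.  -17.6 -17.1] [-6.4  2.5  9.1]
177 keep 33 [22.8 28.6 31.5 32.3 32.6] [-8.8  0.8 10. ]
185 lev 69 [-22.2 -19.8 -16.9 -13.9 -12.7] [-16.6   7.1  19.7]
200 lev 100 [-21.9 -20.8 -16.7  -7.4  -6.4] [-16.1   7.8  20.2]
220 lev 88 [-22.4 -21.1 -18.1  -3.3  -2.5] [-18.2   2.7  20.2]
235 lev 31 [-20.9 -19.9 -18.2 -17.1 -16.2] [-17.6  15.   20.8]
244 lev 21 [-21.4 -20.2 -18.3 -17.  -16. ] [-17.8  14.2  19.4]
249 lev 65 [-22.3 -21.3 -18.7 -17.4 -17.1] [-17.    2.1  19. ]
x-ext -100 -60.6 62.8
x-ext -60 -60.8 62.6
x-ext -20 -62.5 63.2
x-ext 20 -61.8 62.4
x-ext 60 -61.8 61.8
y -110.05961089744694 110.61085714777946
side
164 lev 17 [-29.9 -29.3 -23.6 -18.9 -18.4] [-14.4   8.7   9.9]
164 keep 38 [ 8.7 10.2 21.2 3
[... 190 characters left out ...]
-13.4   6.7  10.5]
172 keep 43 [ 9.5 10.5 15.2 28.4 30.3] [-9.1  1.5  7.9]
177 lev 15 [-27.  -25.8 -24.1 -20.7 -20.5] [-3.1  3.   7.9]
177 keep 18 [27.4 27.7 29.4 30.7 31.2] [-9.   1.   7.7]
185 lev 35 [-23.5 -23.  -18.6 -16.1 -15.1] [-9.2 15.7 18.7]
200 lev 77 [-23.5 -22.5 -15.6 -10.   -8.2] [-13.9   7.6  18.7]
220 lev 54 [-23.8 -23.1 -18.8  -5.1  -4.3] [-9.9 15.8 19.3]
235 lev 17 [-23.8 -22.9 -21.1 -18.9 -18.1] [-8.6 17.  18.7]
244 lev 14 [-23.9 -23.8 -20.7 -18.9 -18.7] [14.6 17.3 18.1]
249 lev 40 [-24.  -23.5 -21.4 -19.  -18.5] [-16.8   1.1  18. ]
x-ext -100 -60.8 61.3
x-ext -60 -61.2 60.7
x-ext -20 -61.4 60.9
x-ext 20 -61.8 60.7
x-ext 60 -62.0 60.4
y -110.8621287625623 110.01029353659652
```

{"method": "send_rows", "body": {
  "moves": [0.75,0,0,4,0,0,0,0.75,0,0,8,0,0,0,0.75,0,0,12,0,0,0,0.75,2,4,12,0,0,-0.035,0.75,4,7,12,0,0,-0.07]
}}

```text
time: 0.52
position: [0.1861, -0.5393, 0.3594]
tool_rot: [0.997, 0.081, 0.0, 0.003]
ft_force: [0.1, 1.1, -0.7]
grip_width: 0.0671
grip_force: 0.0
```

{"method": "send_rows", "body": {
  "moves": [0.75,2.1,3.3,0,0,0,0,0.75,4.2,6.6,0,0,0,0,0.75,6.3,9.9,0,0,0,0,0.75,8.5,13.2,0,0,0,0,0.75,10.6,16.5,0,0,0,0]
}}

```text
time: 0.93
position: [0.2932, -0.3705, 0.3562]
tool_rot: [0.997, 0.083, -0.0, -0.0]
ft_force: [0.7, -0.7, -0.1]
grip_width: 0.0653
grip_force: 0.0
```

{"method": "send_rows", "body": {
  "moves": [0.75,2.1,3.3,0,0,0,0,0.75,4.2,6.6,0,0,0,0,0.75,6.3,9.9,0,0,0,0,0.75,8.5,13.2,0,0,0,0,0.75,10.6,16.5,0,0,0,0]
}}

```text
time: 1.35
position: [0.3991, -0.2055, 0.3564]
tool_rot: [0.997, 0.083, -0.0, -0.0]
ft_force: [1.2, -0.8, 1.0]
grip_width: 0.0651
grip_force: 0.0
```

{"method": "send_rows", "body": {
  "moves": [0.75,2.1,3.3,0,0,0,0,0.75,4.2,6.6,0,0,0,0,0.75,6.3,9.9,0,0,0,0,0.75,8.5,13.2,0,0,0,0,0.75,8.5,13.2,0,0,0,0]
}}

```text
time: 1.77
position: [0.4861, -0.0698, 0.3563]
tool_rot: [0.996, 0.087, 0.001, -0.002]
ft_force: [-0.2, -0.8, 0.2]
grip_width: 0.0654
grip_force: 0.0
```

```bash
python3 - <<'E'
from h import *
c=grab('wrist'); o=c['obs']; print(o['time'],o['position'],R.from_quat(o['tool_rot']).as_matrix()[:,0],o['ft_force'])
print('tcp in case',tocase(np.array(o['position']))*1000)
save('w1.png',c['pixels'],1.5)
P=tocase(cloud(c))*1000; ok=(c['range_z']>0)&(abs(P[...,0])<70)&(abs(P[...,1])<50)
q=P[ok]
for lo,hi in [(168,173),(173,178),(178,185),(235,244),(244,249),(249,260)]:
    s=q[(q[:,2]>=lo)&(q[:,2]<hi)]
    for a,b,t in [(-80,5,'lev'),(5,80,'keep')]:
        w=s[(s[:,0]>a)&(s[:,0]<b)]
        if len(w)>2: print(lo,t,len(w),np.percentile(w[:,0],[2,10,50,90,98]).round(1),np.percentile(w[:,1],[2,50,98]).round(1),w[:,2].max().round(1))
E
```

```text
1.7667 [ 0.48610543 -0.06980919  0.35629644] [0.98487385 0.17325541 0.00246271] [-0.21649891 -0.80748191  0.17246194]
tcp in case [-19.23101056   6.79307336 356.29643609]
173 lev 8 [-29.3 -29.2 -24.5 -18.6 -18.3] [-13.2   8.6   8.6] 177.1
173 keep 162 [ 9.7 10.8 15.4 19.7 31.1] [-10.1  -1.2   6.7] 177.3
178 keep 68 [27.2 27.3 28.9 30.6 30.7] [-10.6  -1.9   6.8] 184.0
235 lev 38 [-20.8 -20.4 -18.9 -18.2 -18. ] [-20.8  12.   17.5] 244.0
244 lev 12 [-19.8 -19.6 -18.8 -18.  -17.8] [-19.7  13.2  17.3] 248.7
249 lev 270 [-23.3 -23.  -20.5 -18.7 -18.3] [-20.5  -2.4  16.3] 255.2
```

View pics/w1.png

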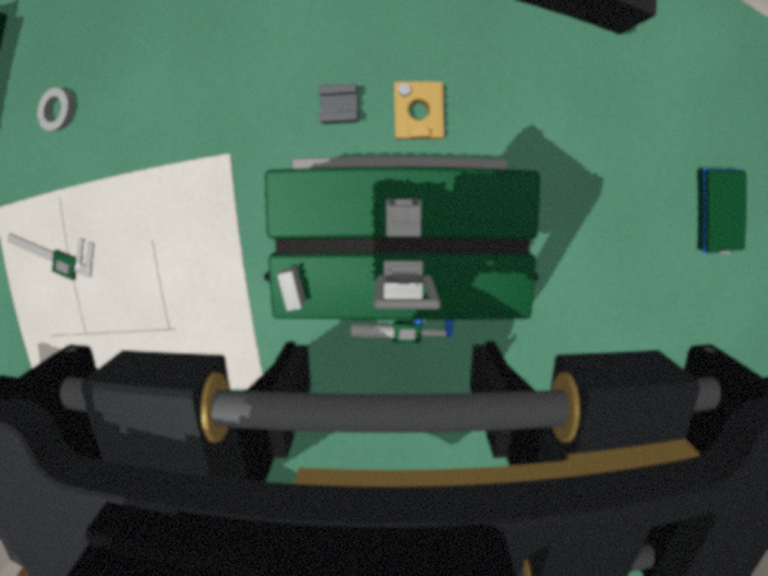

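{"method": "send_rows", "body": {
  "moves": [0.75,0,-0.74,-3,0,0,0,0.75,0,-0.74,-6,0,0,0,0.75,0,-0.74,-8.5,0,0,0,0.75,0,-0.74,-9.6,0,0,0,0.75,0,-0.74,-9.6,0,0,0],
  "grip_force": 5
}}

```text
time: 2.23
position: [0.4808, -0.0832, 0.2575]
tool_rot: [0.997, 0.083, -0.004, -0.002]
ft_force: [-0.4, -0.1, 0.1]
grip_width: 0.0655
grip_force: 0.0
```

```bash
python3 - <<'E'
from h import *
c=grab('wrist'); o=c['obs']; print(o['time'],o['position'],o['ft_force'])
print('tcp in case',tocase(np.array(o['position']))*1000)
save('w2.png',c['pixels'],1.5)
for n in ('wrist','side','scene'):
    if n!='wrist': c=grab(n)
    P=tocase(cloud(c))*1000; ok=(c['range_z']>0)&(abs(P[...,0]+20)<12)&(abs(P[...,1])<24)&(P[...,2]>240)&(P[...,2]<258)
    q=P[ok&(P[...,2]>249)&(abs(P[...,1])<12)]; print(n,len(q),np.percentile(q,[2,50,98],axis=0).round(1).tolist() if len(q) else '')
s=grab('side'); u,v=proj(s,[fromcase([-.02,0,.24])])[0].astype(int); save('s2.png',s['pixels'][v-60:v+80,u-80:u+80],4)
E
```

```text
2.2333 [ 0.48077721 -0.08316814  0.2574964 ] [-0.39296349 -0.13884303  0.11825422]
tcp in case [-26.71247189  -5.49022119 257.49640417]
wrist 441 [[-23.5, -11.5, 249.8], [-20.2, -0.7, 252.8], [-18.2, 11.3, 254.5]]
side 0 
scene 39 [[-22.2, -11.1, 249.2], [-18.9, 0.8, 252.0], [-17.0, 10.7, 253.8]]
```

View pics/s2.png

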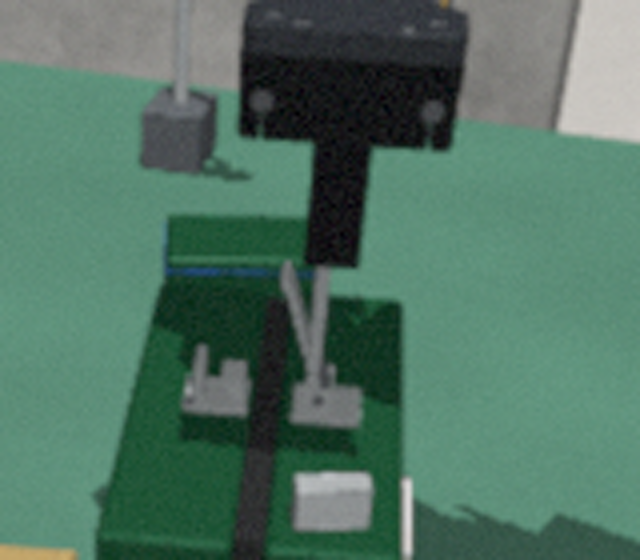

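{"method": "send_rows", "body": {
  "moves": [0.75,0,0,0,0,0,0,0.75,0,0,0,0,0,0]
}}

```text
time: 2.6
position: [0.4842, -0.0833, 0.2616]
tool_rot: [0.997, 0.083, 0.001, 0.001]
ft_force: [-0.0, -0.0, -0.3]
grip_width: 0.0654
grip_force: 0.0
```

```bash
cat > st.py <<'E'
from h import *
o=monitor.get_obs(); M=R.from_quat(o['tool_rot'])
print(round(o['time'],2),'case',(tocase(np.array(o['position']))*1000).round(1),'rot vs down-yaw',(M*(R.from_euler('z',TH)*R.from_rotvec([np.pi,0,0])).inv()).as_rotvec().round(4),'F',(np.array(o['ft_force'])@R.from_euler('z',TH).as_matrix()).round(1),'w',round(o['grip_width']*1000,1),o['grip_force'],'qd',np.abs(o['joint_velocities']).max().round(3))
E
python3 st.py
```

```text
2.6 case [-23.4  -6.2 261.6] rot vs down-yaw [-0.001  -0.0022 -0.0009] F [-0.  -0.  -0.3] w 65.4 0.0 qd 0.007
```

{"method": "send_rows", "body": {
  "moves": [0.75,0.21,0.59,-0.16,0,0,0,0.75,0.21,0.59,-0.16,0,0,0,0.55,0.21,0.59,-0.16,0,0,0,0.5,0.21,0.59,-0.16,0,0,0,0.5,0.21,0.59,-0.16,0,0,0],
  "grip_force": 4
}}

```text
time: 3.02
position: [0.4858, -0.0769, 0.2589]
tool_rot: [0.997, 0.083, 0.0, 0.0]
ft_force: [0.1, 0.1, -0.6]
grip_width: 0.0525
grip_force: 0.0
```

{"method": "send_rows", "body": {
  "moves": [0.4,0,0,0,0,0,0,0.4,0,0,0,0,0,0,0.4,0,0,0,0,0,0]
}}

```text
time: 3.27
position: [0.4865, -0.0787, 0.2591]
tool_rot: [0.996, 0.084, 0.001, 0.002]
ft_force: [1.0, -4.1, -2.2]
grip_width: 0.0397
grip_force: 4.0
```

```bash
python3 st.py
```

```text
3.27 case [-20.3  -2.  259.1] rot vs down-yaw [-0.0037 -0.0017 -0.0002] F [ 0.3 -4.3 -2.2] w 39.7 3.9966269116848707 qd 0.01
```

{"method": "send_rows", "body": {
  "moves": [0.4,0.03,-0.2,0,0,0,0,0.4,0.03,-0.2,0,0,0,0,0.4,0.03,-0.2,0,0,0,0],
  "grip_force": 15
}}

```text
time: 3.52
position: [0.4862, -0.0792, 0.2591]
tool_rot: [0.997, 0.083, 0.0, -0.0]
ft_force: [0.8, -1.6, 1.1]
grip_width: 0.0389
grip_force: 15.0
```

```bash
python3 st.py
```

```text
3.52 case [-20.7  -2.4 259.1] rot vs down-yaw [ 0.0001 -0.0004 -0.0011] F [ 0.5 -1.7  1.1] w 38.9 14.996955469250679 qd 0.005
```

{"method": "send_rows", "body": {
  "moves": [0.4,0.36,0.06,0,0,0,0,0.4,0.72,0.12,-0.02,0,0,0,0.4,1.08,0.18,-0.06,0,0,0,0.4,1.44,0.24,-0.13,0,0,0,0.4,1.44,0.24,-0.13,0,0,0]
}}

```text
time: 3.93
position: [0.5011, -0.0766, 0.2573]
tool_rot: [0.997, 0.083, -0.0, 0.0]
ft_force: [-0.1, -2.7, 0.4]
grip_width: 0.0394
grip_force: 15.0
```

```bash
python3 st.py
```

```text
3.93 case [ -5.6  -2.4 257.3] rot vs down-yaw [-0.      0.0001 -0.0004] F [-0.6 -2.6  0.4] w 39.4 14.999340623617172 qd 0.011
```

{"method": "send_rows", "body": {
  "moves": [0.4,0.69,0.11,-0.19,0,0,0,0.4,1.36,0.22,-0.47,0,0,0,0.4,1.99,0.33,-0.83,0,0,0,0.4,2.57,0.42,-1.27,0,0,0,0.4,2.57,0.42,-1.27,0,0,0]
}}

```text
time: 4.35
position: [0.5278, -0.0721, 0.2442]
tool_rot: [0.997, 0.083, 0.001, -0.0]
ft_force: [1.0, -1.5, 2.2]
grip_width: 0.0389
grip_force: 15.0
```

```bash
python3 st.py; python3 - <<'E'
from h import *
s=grab('side'); u,v=proj(s,[fromcase([-.0,0,.22])])[0].astype(int); save('s3.png',s['pixels'][v-70:v+70,u-80:u+80],4)
E
```

```text
4.35 case [ 21.5  -2.4 244.2] rot vs down-yaw [ 0.0008 -0.0014 -0.0006] F [ 0.8 -1.7  2.2] w 38.9 15.004563331604004 qd 0.021
```

View pics/s3.png

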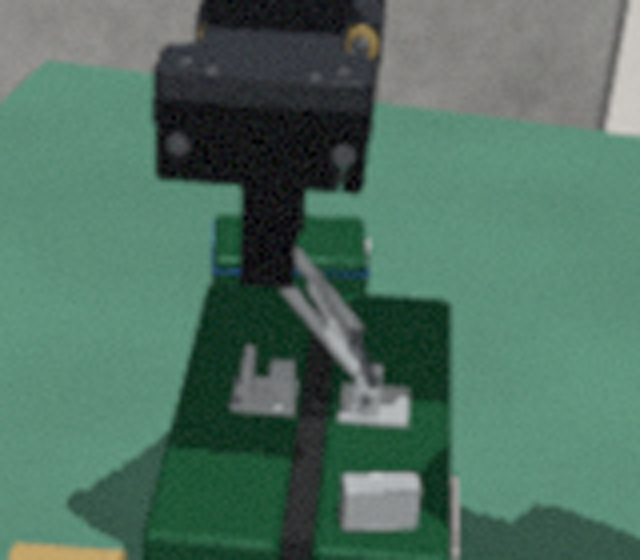

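{"method": "send_rows", "body": {
  "moves": [0.4,0.51,0.09,-0.35,0,0,0,0.4,0.95,0.16,-0.8,0,0,0,0.4,1.08,0.18,-1.2,0,0,0,0.4,1.1,0.19,-1.6,0,0,0,0.4,1.1,0.19,-1.6,0,0,0]
}}

```text
time: 4.82
position: [0.5396, -0.0702, 0.2292]
tool_rot: [0.997, 0.083, 0.003, -0.0]
ft_force: [4.6, 1.8, 3.6]
grip_width: 0.039
grip_force: 15.0
```

```bash
python3 st.py
```

```text
4.82 case [ 33.4  -2.5 229.2] rot vs down-yaw [ 0.0006 -0.0055 -0.0012] F [4.8 1.  3.6] w 39.0 15.013095661997795 qd 0.024
```

{"method": "send_rows", "body": {
  "moves": [0.4,0.05,0,-0.3,0,0,0,0.4,0.05,0,-0.6,0,0,0,0.4,0.05,0,-0.9,0,0,0,0.4,0,0,-1.2,0,0,0,0.4,0,0,-1.2,0,0,0]
}}

```text
time: 5.23
position: [0.5358, -0.0707, 0.2158]
tool_rot: [0.997, 0.084, -0.002, -0.0]
ft_force: [1.6, -1.4, 1.7]
grip_width: 0.0389
grip_force: 15.0
```

```bash
python3 st.py;  python3 - <<'E'
from h import *
s=grab('side'); u,v=proj(s,[fromcase([-.0,0,.21])])[0].astype(int); save('s4.png',s['pixels'][v-70:v+60,u-80:u+80],4)
E
```

```text
5.23 case [ 29.6  -2.4 215.8] rot vs down-yaw [-0.0003  0.0033 -0.0003] F [ 1.3 -1.7  1.7] w 38.9 15.002164039760828 qd 0.017
```

View pics/s4.png

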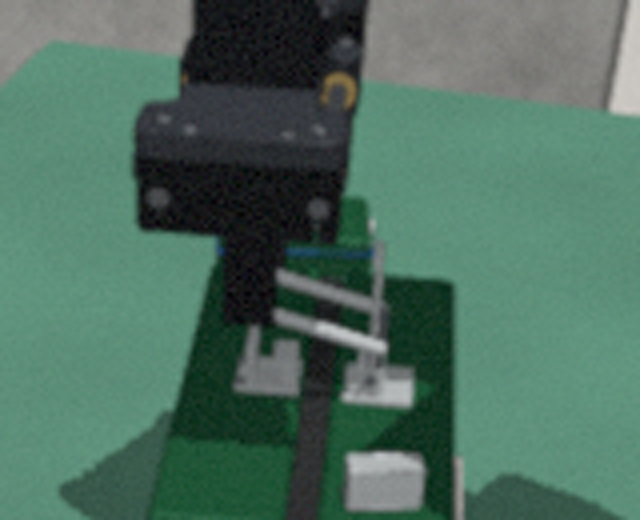

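{"method": "send_rows", "body": {
  "moves": [0.4,-0.3,-0.05,-0.7,0,0,0,0.4,-0.6,-0.1,-1.4,0,0,0,0.4,-0.75,-0.13,-2.0,0,0,0,0.4,-0.75,-0.13,-2.4,0,0,0,0.4,-0.75,-0.13,-2.4,0,0,0]
}}

```text
time: 5.7
position: [0.5277, -0.072, 0.1914]
tool_rot: [0.997, 0.083, -0.002, -0.0]
ft_force: [-0.5, -2.6, 1.6]
grip_width: 0.0393
grip_force: 15.0
```

```bash
python3 st.py;  python3 - <<'E'
from h import *
s=grab('side'); u,v=proj(s,[fromcase([.02,0,.185])])[0].astype(int); a=s['pixels'][v-35:v+35,u-45:u+45]
w=grab('wrist'); P=tocase(cloud(w))*1000; r=w['range_z']>0
print(proj(w,[fromcase([.0234,-.002,.182])]))
for lo,hi in [(171,174),(174,178),(178,186),(186,196)]:
    q=P[r&(P[...,2]>lo)&(P[...,2]<hi)&(abs(P[...,1]+2)<8)&(P[...,0]>5)&(P[...,0]<40)]
    if len(q): print(lo,len(q),np.histogram(q[:,0],np.arange(5,41,1.5))[0],q[:,2].max())
save('s5.png',a,8.5)
E
```

```text
5.7 case [ 21.5  -2.4 191.4] rot vs down-yaw [ 0.0001  0.0049 -0.0004] F [-0.9 -2.5  1.6] w 39.3 14.99898673966527 qd 0.029
[[259.87291492 243.44106198]]
171 48 [ 0  0  0  0  0  0  0  0  0  0  0  0  0  0  0  0  0 48  0  0  0  0  0] 173.99597551025468
174 358 [ 0  0  7 57 52 54 55 51 14  0  0  0  0  0  0  0  0 67  1  0  0  0  0] 177.98196126081208
178 502 [  0   0   0   0   0   0   0   0   0   0  10  55  68 102  38  64  62 103
   0   0   0   0   0] 185.80106088565884
```

View pics/s5.png

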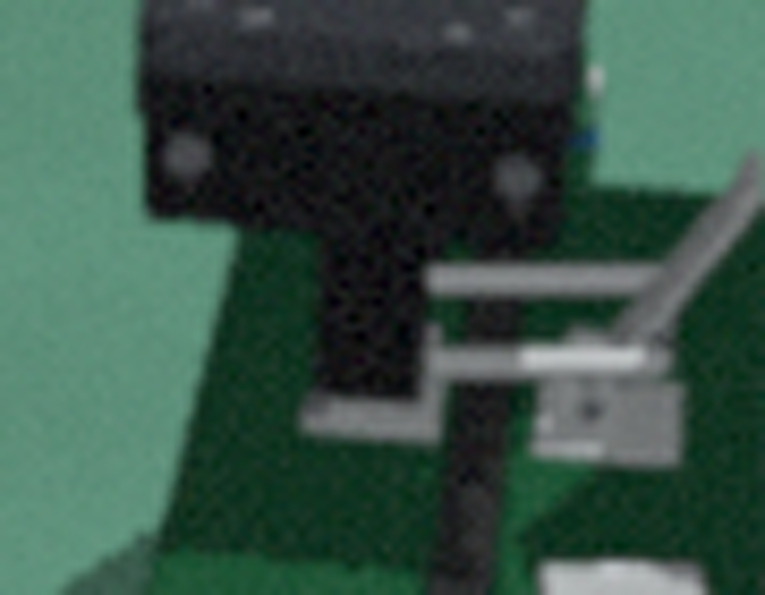

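```bash
 python3 - <<'E'
from h import *
w=grab('wrist'); P=tocase(cloud(w))*1000; r=w['range_z']>0
m=r&(P[...,2]>172)&(P[...,2]<196)&(abs(P[...,1]+2)<7)&(P[...,0]>5)&(P[...,0]<40)
q=P[m]
for a in np.arange(8,34,1.):
    s=q[(q[:,0]>=a)&(q[:,0]<a+1)]
    if len(s): print(a,len(s),np.percentile(s[:,2],[5,50,95]).round(1))
# column profile through middle
v,u=np.where(m); print(u.min(),u.max(),v.min(),v.max(), w['o'], tocase(w['o'])*1000)
uc=int(np.median(u))
for vv in range(v.min()-2,v.max()+3):
    print(vv,P[vv,uc].round(1),w['pixels'][vv,uc])
E
```

```text
9.0 27 [174.7 175.3 176.3]
10.0 33 [174.7 175.7 176.5]
11.0 26 [175.2 175.8 176.8]
12.0 39 [175.  175.5 176.8]
13.0 29 [174.7 175.8 176.4]
14.0 33 [175.  176.  176.7]
15.0 37 [174.8 175.7 176.2]
16.0 25 [174.8 175.5 176.3]
17.0 6 [175.6 176.1 176.9]
21.0 18 [184.  184.3 184.9]
22.0 36 [184.  184.7 185.3]
23.0 42 [183.8 184.8 185.5]
24.0 48 [183.4 184.4 185.3]
25.0 63 [181.4 183.5 184.8]
26.0 30 [181.6 182.2 184.2]
27.0 38 [180.9 181.6 182.4]
28.0 34 [180.9 181.8 182.6]
29.0 38 [181.  181.7 182.6]
30.0 46 [175.2 181.6 182.7]
31.0 153 [172.4 177.7 182.3]
248 272 224 259 [ 0.60358565 -0.05879971  0.3405965 ] [ 98.44006114  -1.94365917 340.59649812]
222 [ 31.3  -2.  167.6] [92 92 92]
223 [ 31.   -2.  168.5] [92 93 91]
224 [ 31.6  -2.  171.7] [91 93 91]
225 [ 31.4  -2.  173. ] [93 94 93]
226 [ 31.4  -2.  174.6] [88 90 89]
227 [ 31.3  -2.  175.8] [89 90 92]
228 [ 31.1  -2.  176.9] [93 93 91]
229 [ 31.6  -2.  179.9] [94 97 94]
230 [ 31.3  -2.  180.5] [102 103 103]
231 [ 30.7  -2.  180.7] [111 112 113]
232 [ 30.1  -2.  180.7] [118 119 118]
233 [ 30.   -2.  181.9] [120 121 121]
234 [ 29.3  -2
[... 355 characters left out ...]
5 126 125]
244 [ 24.   -2.1 184.3] [125 126 127]
245 [ 23.6  -2.1 184.8] [121 122 121]
246 [ 23.   -2.1 184.7] [116 119 116]
247 [ 22.1  -2.1 184.4] [114 115 116]
248 [ 21.4  -2.1 184.2] [111 112 112]
249 [ 16.8  -2.1 176.3] [115 118 117]
250 [ 15.9  -2.1 175.8] [116 119 118]
251 [ 15.4  -2.1 176.3] [120 122 121]
252 [ 14.5  -2.1 175.8] [119 123 120]
253 [ 13.7  -2.1 175.6] [121 124 121]
254 [ 13.   -2.1 175.6] [120 122 121]
255 [ 12.5  -2.1 176. ] [118 121 121]
256 [ 11.5  -2.1 175.5] [121 123 122]
257 [ 10.7  -2.1 175.3] [117 119 120]
258 [ 10.4  -2.1 176.1] [114 114 113]
259 [  9.7  -2.1 176.1] [97 99 98]
260 [-1.000e-01 -2.100e+00  1.593e+02] [69 70 69]
261 [ -1.2  -2.1 158.9] [39 38 40]
```

{"method": "send_rows", "body": {
  "moves": [0.4,0,0,-0.2,0,0,0,0.4,0,0,-0.4,0,0,0,0.4,0,0,-0.5,0,0,0,0.4,0,0,-0.6,0,0,0,0.4,0,0,-0.6,0,0,0]
}}

```text
time: 6.27
position: [0.5291, -0.0718, 0.1867]
tool_rot: [0.997, 0.083, -0.001, -0.0]
ft_force: [-3.9, -3.7, 1.7]
grip_width: 0.0386
grip_force: 15.0
```

```bash
python3 st.py; cat > bar.py <<'E'
from h import *
w=grab('wrist'); P=tocase(cloud(w))*1000; r=w['range_z']>0
m=r&(P[...,2]>160)&(P[...,2]<196)&(abs(P[...,1]+2)<7)&(P[...,0]>0)&(P[...,0]<40)
v,u=np.where(m); uc=int(np.median(u))
print([(vv,)+tuple(np.median(P[vv,uc-6:uc+7],0)[[0,2]].round(1)) for vv in range(v.min()-1,v.max()+2)])
E
python3 bar.py
```

```text
6.27 case [ 22.9  -2.3 186.7] rot vs down-yaw [ 0.0001  0.0013 -0.0005] F [-4.5 -3.   1.7] w 38.6 14.994165021926165 qd 0.005
[(209, np.float64(40.7), np.float64(160.8)), (210, np.float64(40.1), np.float64(160.7)), (211, np.float64(39.4), np.float64(160.7)), (212, np.float64(38.8), np.float64(160.8)), (213, np.float64(38.0), np.float64(160.5)), (214, np.float64(37.5), np.float64(160.8)), (215, np.float64(36.8), np.float64(160.9)), (216, np.float64(36.2), np.float64(161.0)), (217, np.float64(35.5), np.float64(160.9)), (218, np.float64(35.3), np.float64(162.1)), (219, np.float64(35.2), np.float64(163.6)), (220, np.float64(34.5), np.float64(163.5)), (221, np.float64(33.9), np.float64(163.8)), (222, np.float64(33.2), np.float64(163.7)), (223, np.float64(32.6), np.float64(163.9)), (224, np.float64(31.9), np.float64(163.8)), (225, np.float64(31.2), np.float64(163.7)), (226, np.float64(31.2), np.float64(165.2)), (227, np.float64(31.3), np.float64(167.2)), (228, np.float64(31.3), np.float64(168.8)), (229, np.float64(31.3), np.float64(170.5)), (230, np.float64(31.4), np.float64(172.1)), (231,
[... 746 characters left out ...]
8, np.float64(23.0), np.float64(179.3)), (249, np.float64(19.7), np.float64(174.1)), (250, np.float64(19.7), np.float64(175.3)), (251, np.float64(19.1), np.float64(175.6)), (252, np.float64(18.4), np.float64(175.6)), (253, np.float64(18.0), np.float64(176.0)), (254, np.float64(17.1), np.float64(175.6)), (255, np.float64(16.5), np.float64(175.7)), (256, np.float64(15.9), np.float64(175.9)), (257, np.float64(15.0), np.float64(175.5)), (258, np.float64(14.8), np.float64(176.5)), (259, np.float64(13.9), np.float64(176.0)), (260, np.float64(13.1), np.float64(175.9)), (261, np.float64(12.5), np.float64(175.9)), (262, np.float64(11.7), np.float64(175.8)), (263, np.float64(55.5), np.float64(256.4))]
```

{"method": "send_rows", "body": {
  "moves": [0.4,-0.12,-0.02,0,0,0,0,0.4,-0.12,-0.02,-0.2,0,0,0,0.4,-0.12,-0.02,-0.4,0,0,0,0.4,-0.12,-0.02,-0.4,0,0,0]
}}

```text
time: 6.65
position: [0.5284, -0.072, 0.1826]
tool_rot: [0.997, 0.083, -0.0, -0.0]
ft_force: [-3.1, -2.3, 1.8]
grip_width: 0.039
grip_force: 15.0
```

```bash
python3 st.py
```

```text
6.65 case [ 22.1  -2.4 182.6] rot vs down-yaw [ 0.0001  0.0002 -0.0007] F [-3.5 -1.7  1.8] w 39.0 14.999397844076157 qd 0.007
```

{"method": "send_rows", "body": {
  "moves": [0.4,-0.04,0,-0.2,0,0,0,0.4,-0.04,0,-0.4,0,0,0,0.4,-0.04,0,-0.5,0,0,0,0.4,-0.04,0,-0.5,0,0,0]
}}

```text
time: 6.98
position: [0.5277, -0.0721, 0.1777]
tool_rot: [0.997, 0.083, -0.0, -0.0]
ft_force: [-4.1, -3.6, 2.7]
grip_width: 0.039
grip_force: 15.0
```

```bash
python3 st.py; python3 bar.py
```

```text
6.98 case [ 21.4  -2.4 177.7] rot vs down-yaw [ 0.      0.0008 -0.0007] F [-4.7 -2.9  2.7] w 39.0 14.996763356029987 qd 0.002
[(212, np.float64(40.4), np.float64(160.6)), (213, np.float64(39.9), np.float64(160.8)), (214, np.float64(39.1), np.float64(160.5)), (215, np.float64(38.6), np.float64(160.6)), (216, np.float64(38.0), np.float64(160.8)), (217, np.float64(37.3), np.float64(160.8)), (218, np.float64(36.7), np.float64(160.8)), (219, np.float64(36.0), np.float64(160.6)), (220, np.float64(35.4), np.float64(160.7)), (221, np.float64(35.3), np.float64(162.0)), (222, np.float64(35.1), np.float64(163.2)), (223, np.float64(34.7), np.float64(163.9)), (224, np.float64(34.2), np.float64(164.1)), (225, np.float64(33.4), np.float64(163.8)), (226, np.float64(32.8), np.float64(163.9)), (227, np.float64(32.1), np.float64(163.7)), (228, np.float64(31.5), np.float64(163.7)), (229, np.float64(31.3), np.float64(164.9)), (230, np.float64(31.4), np.float64(166.6)), (231, np.float64(31.1), np.float64(167.2)), (232, np.float64(31.3), np.float64(169.4)), (233, np.float64(31.2), np.float64(170.6)), (234,
[... 614 characters left out ...]
8, np.float64(27.2), np.float64(181.8)), (249, np.float64(20.3), np.float64(169.0)), (250, np.float64(16.8), np.float64(163.3)), (251, np.float64(16.1), np.float64(163.4)), (252, np.float64(15.5), np.float64(163.5)), (253, np.float64(19.5), np.float64(172.6)), (254, np.float64(19.6), np.float64(174.1)), (255, np.float64(19.4), np.float64(175.0)), (256, np.float64(19.1), np.float64(175.6)), (257, np.float64(18.6), np.float64(176.0)), (258, np.float64(17.8), np.float64(175.6)), (259, np.float64(17.2), np.float64(175.8)), (260, np.float64(16.4), np.float64(175.4)), (261, np.float64(15.8), np.float64(175.6)), (262, np.float64(15.1), np.float64(175.6)), (263, np.float64(54.2), np.float64(247.6))]
```

{"method": "send_rows", "body": {
  "moves": [0.4,-0.05,0,-0.1,0,0,0,0.4,-0.05,0,-0.1,0,0,0,0.4,-0.05,0,-0.1,0,0,0,0.6,-0.05,0,-0.1,0,0,0,0.6,-0.05,0,-0.1,0,0,0]
}}

```text
time: 7.45
position: [0.5288, -0.0715, 0.177]
tool_rot: [0.997, 0.083, 0.002, -0.0]
ft_force: [0.8, 1.0, 0.1]
grip_width: 0.0462
grip_force: 0.0
```

{"method": "send_rows", "body": {
  "moves": [0.65,0,0,0,0,0,0,0.65,0,0,2,0,0,0,0.65,0,0,5,0,0,0,0.65,0,0,9,0,0,0,0.65,0,0,9,0,0,0]
}}

```text
time: 7.87
position: [0.5325, -0.0729, 0.2737]
tool_rot: [0.996, 0.083, 0.007, 0.003]
ft_force: [2.2, -0.3, 0.9]
grip_width: 0.056
grip_force: 0.0
```

```bash
python3 st.py;  python3 - <<'E'
from h import *
ims=[]
for n in ('side','scene'):
    s=grab(n); u,v=proj(s,[fromcase([-.005,0,.19])])[0].astype(int); ims.append(cv2.resize(s['pixels'][v-45:v+40,u-50:u+50],(400,340)))
    P=tocase(cloud(s))*1000; ok=(s['range_z']>0)&(abs(P[...,1])<14)&(P[...,0]<5)&(P[...,0]>-80)
    for lo in range(176,232,6):
        q=P[ok&(P[...,2]>lo)&(P[...,2]<lo+6)&(abs(P[...,1]+1)<7)]
        if len(q): print(n,lo,len(q),np.percentile(q[:,0],[5,50,95]).round(1),q[:,2].max().round(1))
save('s6.png',np.hstack(ims))
E
```

```text
7.87 case [ 26.   -4.  273.7] rot vs down-yaw [-0.0039 -0.0151 -0.0006] F [ 2.1 -0.7  0.9] w 56.0 0.0 qd 0.107
side 176 2 [-25.5 -25.5 -25.4] 179.5
side 182 9 [-29.8 -28.3 -26.8] 187.3
side 188 13 [-36.7 -31.5 -29.7] 193.7
side 194 5 [-32.8 -32.6 -31.5] 198.4
side 200 10 [-35.9 -35.3 -33.9] 205.1
side 206 6 [-39.3 -36.8 -36.6] 211.5
side 212 10 [-41.2 -39.4 -38.1] 217.9
side 218 6 [-42.7 -40.8 -40.7] 220.6
side 224 7 [-43.5 -42.  -41.8] 226.6
scene 176 19 [-26.7 -25.  -23.5] 181.5
scene 182 23 [-29.5 -27.7 -25.4] 187.8
scene 188 20 [-31.4 -29.7 -28.8] 194.0
scene 194 19 [-33.6 -32.2 -30.6] 199.8
scene 200 19 [-36.1 -34.4 -33. ] 205.8
scene 206 19 [-37.9 -36.  -34.7] 211.5
scene 212 22 [-41.1 -38.2 -37.1] 217.9
scene 218 19 [-41.6 -40.3 -39.3] 223.6
scene 224 12 [-43.5 -41.6 -40.9] 226.9
```

View pics/s6.png

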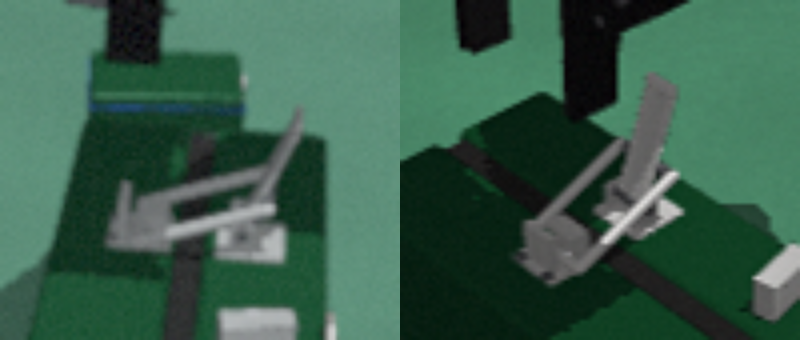

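{"method": "send_rows", "body": {
  "moves": [0,-1.5,-0.2,0,0,0,0,0,-3,-0.5,0,0,0,0,0,-4.4,-0.6,0,0,0,0,0,-4.4,-0.6,0,0,0,0,0,-4.4,-0.6,0,0,0,0]
}}

```text
time: 8.38
position: [0.483, -0.0776, 0.2659]
tool_rot: [0.997, 0.083, -0.001, -0.001]
ft_force: [1.1, 0.7, -0.2]
grip_width: 0.0316
grip_force: 0.0
```

{"method": "send_rows", "body": {
  "moves": [0,0,0,0,0,0,0,0,0,0,0,0,0,0,0,0,0,0,0,0,0]
}}

```text
time: 8.63
position: [0.4843, -0.0781, 0.2667]
tool_rot: [0.997, 0.083, 0.0, -0.0]
ft_force: [0.5, -0.8, 0.9]
grip_width: 0.0115
grip_force: 0.0
```

```bash
python3 st.py
```

```text
8.63 case [-22.3  -1.  266.7] rot vs down-yaw [ 0.0001 -0.0003 -0.0005] F [ 0.4 -0.8  0.9] w 11.5 0.0 qd 0.005
```

{"method": "send_rows", "body": {
  "moves": [0,0.3,-0.09,0,0,0,0,0,0.3,-0.09,-1,0,0,0,0,0.3,-0.09,-2,0,0,0,0,0.3,-0.09,-3.1,0,0,0,0,0.3,-0.09,-3.1,0,0,0]
}}

```text
time: 9.05
position: [0.4858, -0.0785, 0.2342]
tool_rot: [0.997, 0.083, -0.002, -0.001]
ft_force: [-0.1, -1.0, 0.7]
grip_width: 0.0005
grip_force: 0.0
```

{"method": "send_rows", "body": {
  "moves": [0,0,0,0,0,0,0,0,0,0,0,0,0,0]
}}

```text
time: 9.22
position: [0.4872, -0.0791, 0.2363]
tool_rot: [0.997, 0.083, 0.0, 0.0]
ft_force: [-0.1, 0.1, -0.5]
grip_width: 0.0002
grip_force: 0.0
```

```bash
python3 st.py
```

```text
9.22 case [-19.7  -2.5 236.3] rot vs down-yaw [-0.0003 -0.0008 -0.0007] F [-0.1  0.1 -0.5] w 0.2 0.0 qd 0.011
```

{"method": "send_rows", "body": {
  "moves": [0,-0.6,-0.1,-0.15,0,0,0,0,-1.1,-0.19,-0.33,0,0,0,0,-1.58,-0.27,-0.53,0,0,0,0,-2.03,-0.34,-0.77,0,0,0,0,-2.03,-0.34,-0.77,0,0,0]
}}

```text
time: 9.63
position: [0.4648, -0.0822, 0.2279]
tool_rot: [0.997, 0.083, -0.001, -0.0]
ft_force: [-0.1, -0.0, 0.5]
grip_width: 0.0006
grip_force: 0.0
```

```bash
python3 st.py
```

```text
9.63 case [-42.3  -1.9 227.9] rot vs down-yaw [ 0.0005  0.0016 -0.0013] F [-0.1  0.   0.5] w 0.6 0.04035968264361145 qd 0.023
```

{"method": "send_rows", "body": {
  "moves": [0,-0.43,-0.07,-0.3,0,0,0,0,-0.82,-0.14,-0.63,0,0,0,0,-1.18,-0.2,-1,0,0,0,0,-1.5,-0.26,-1.4,0,0,0,0,-1.5,-0.26,-1.4,0,0,0]
}}

```text
time: 10.05
position: [0.4502, -0.0848, 0.2134]
tool_rot: [0.997, 0.083, -0.001, -0.0]
ft_force: [-0.2, 0.4, -0.1]
grip_width: 0.0006
grip_force: 0.2
```

```bash
python3 st.py
```

```text
10.05 case [-57.1  -2.  213.4] rot vs down-yaw [ 0.0006  0.0018 -0.001 ] F [-0.2  0.4 -0.1] w 0.6 0.17475726344855502 qd 0.024
```

```bash
cat > lev.py <<'E'
from h import *
for n in ('scene','side'):
    s=grab(n); P=tocase(cloud(s))*1000; px=s['pixels'].astype(int)
    ok=(s['range_z']>0)&(P[...,0]<-24)&(P[...,0]>-95)&(px.min(-1)>70)&(px.max(-1)-px.min(-1)<25)
    for lo in range(172,232,6):
        q=P[ok&(P[...,2]>lo)&(P[...,2]<lo+6)&(abs(P[...,1]+1)<9)]
        if len(q)>2: print(n,lo,len(q),np.percentile(q[:,0],[5,50,95]).round(1))
E
python3 lev.py
```

```text
scene 172 42 [-32.6 -28.2 -25. ]
scene 178 48 [-43.3 -37.8 -33.2]
scene 184 46 [-52.2 -47.  -41.8]
scene 190 23 [-58.8 -54.2 -50.6]
scene 196 4 [-69.9 -63.4 -61.2]
side 172 29 [-36.  -29.4 -24.4]
side 178 33 [-43.  -37.9 -33.7]
side 184 35 [-52.6 -47.6 -42.7]
side 190 29 [-61.7 -57.3 -52.5]
side 196 15 [-70.8 -67.3 -62.1]
side 202 10 [-71.6 -70.7 -67.9]
```

{"method": "send_rows", "body": {
  "moves": [0,-0.15,-0.03,-0.2,0,0,0,0,-0.3,-0.05,-0.43,0,0,0,0,-0.4,-0.07,-0.65,0,0,0,0,-0.5,-0.09,-0.9,0,0,0,0,-0.5,-0.09,-0.9,0,0,0]
}}

```text
time: 10.57
position: [0.4458, -0.0858, 0.2048]
tool_rot: [0.997, 0.083, -0.0, -0.0]
ft_force: [0.5, -0.1, -0.4]
grip_width: 0.0004
grip_force: 0.2
```

```bash
python3 st.py
```

```text
10.57 case [-61.6  -2.2 204.8] rot vs down-yaw [ 0.0002  0.0008 -0.0007] F [ 0.5 -0.2 -0.4] w 0.4 0.15862140397075564 qd 0.011
```

```bash
python3 lev.py; python3 - <<'E'
from h import *
ims=[]
for n in ('side','scene'):
    s=grab(n); u,v=proj(s,[fromcase([-.01,0,.18])])[0].astype(int); ims.append(cv2.resize(s['pixels'][v-40:v+45,u-50:u+50],(400,340),interpolation=cv2.INTER_CUBIC))
save('s7.png',np.hstack(ims))
E
```

```text
scene 172 56 [-38.4 -31.3 -25.1]
scene 178 68 [-53.9 -46.6 -38.7]
scene 184 20 [-66.9 -58.  -54.4]
side 172 48 [-41.3 -32.9 -24.9]
side 178 55 [-55.1 -46.7 -39.6]
side 184 27 [-70.  -61.5 -54.8]
side 190 18 [-77.9 -74.8 -72.4]
```

View pics/s7.png

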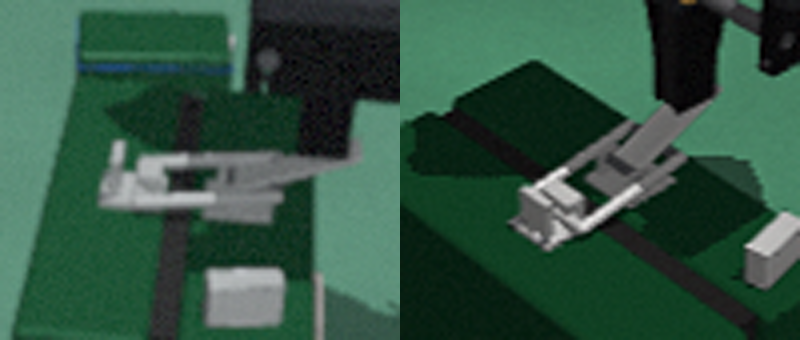

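{"method": "send_rows", "body": {
  "moves": [0,-0.06,-0.01,-0.15,0,0,0,0,-0.12,-0.02,-0.3,0,0,0,0,-0.18,-0.03,-0.45,0,0,0,0,-0.18,-0.03,-0.45,0,0,0]
}}

```text
time: 11.1
position: [0.4443, -0.0861, 0.2005]
tool_rot: [0.997, 0.083, -0.0, -0.0]
ft_force: [0.8, -0.2, 0.3]
grip_width: 0.0005
grip_force: 0.1
```

{"method": "send_rows", "body": {
  "moves": [0,-0.05,-0.01,-0.15,0,0,0,0,-0.1,-0.02,-0.3,0,0,0,0,-0.14,-0.02,-0.45,0,0,0,0,-0.14,-0.02,-0.45,0,0,0]
}}

```text
time: 11.43
position: [0.4427, -0.0863, 0.1959]
tool_rot: [0.997, 0.083, -0.0, -0.0]
ft_force: [0.9, -0.1, 0.2]
grip_width: 0.0006
grip_force: 0.1
```

```bash
python3 st.py
```

```text
11.43 case [-64.7  -2.2 195.9] rot vs down-yaw [ 0.0002  0.0007 -0.0007] F [ 0.9 -0.2  0.2] w 0.6 0.0687043965808698 qd 0.009
```

{"method": "send_rows", "body": {
  "moves": [0,-0.03,0,-0.2,0,0,0,0,-0.06,-0.01,-0.4,0,0,0,0,-0.08,-0.01,-0.6,0,0,0,0,-0.08,-0.01,-0.6,0,0,0]
}}

```text
time: 11.77
position: [0.4418, -0.0863, 0.1898]
tool_rot: [0.997, 0.083, -0.001, -0.0]
ft_force: [1.0, -0.3, 0.3]
grip_width: 0.0007
grip_force: 0.0
```

{"method": "send_rows", "body": {
  "moves": [0,0,0,-0.15,0,0,0,0,0,0,-0.3,0,0,0,0,0,0,-0.45,0,0,0,0,0,0,-0.45,0,0,0]
}}

```text
time: 12.1
position: [0.4423, -0.0865, 0.1859]
tool_rot: [0.997, 0.083, 0.0, 0.0]
ft_force: [-0.6, 1.2, 1.6]
grip_width: 0.0005
grip_force: 0.8
```

```bash
python3 st.py; python3 lev.py
```

```text
12.1 case [-65.2  -2.3 185.9] rot vs down-yaw [-0.     -0.0001 -0.0008] F [-0.4  1.3  1.6] w 0.5 0.8320912808630965 qd 0.004
scene 172 39 [-56.3 -40.8 -25.1]
side 172 60 [-80.7 -42.1 -26.1]
```

{"method": "send_rows", "body": {
  "moves": [0,0,0,-0.15,0,0,0,0,0,0,-0.15,0,0,0]
}}

```text
time: 12.37
position: [0.4423, -0.0865, 0.1857]
tool_rot: [0.997, 0.083, 0.0, 0.0]
ft_force: [-3.1, 0.5, 13.9]
grip_width: 0.0004
grip_force: 7.2
```

{"method": "send_rows", "body": {
  "moves": [0,0,0,1.5,0,0,0,0,0,0,5,0,0,0,0,0,0,9,0,0,0,0,0,0,12,0,0,0,0,0,0,12,0,0,0]
}}

```text
time: 12.78
position: [0.4459, -0.088, 0.3101]
tool_rot: [0.996, 0.083, 0.006, 0.003]
ft_force: [2.0, -0.3, 0.3]
grip_width: 0.0008
grip_force: 0.0
```

```bash
python3 st.py; python3 lev.py; python3 - <<'E'
from h import *
ims=[]
for n in ('scene','side'):
    a=load(n); b=grab(n)
    for t,s in (('before',a),('now',b)):
        P=tocase(cloud(s))*1000; ok=(s['range_z']>0)&(abs(P[...,1])<14)
        g=P[ok&(P[...,2]>178)&(P[...,2]<185)&(P[...,0]>20)&(P[...,0]<45)&(abs(P[...,1])<9)]
        top=P[(s['range_z']>0)&(abs(P[...,2]-160)<3)&(abs(P[...,1]-60)<30)&(P[...,0]>40)&(P[...,0]<75)]
        l=P[ok&(P[...,2]>163.5)&(P[...,2]<172)&(P[...,0]>9)&(P[...,0]<40)]
        print(n,t,'guard',np.percentile(g[:,0],[5,50,95]).round(2),len(g),'edge',np.percentile(top[:,0],99.5).round(2))
    u,v=proj(b,[fromcase([-.01,0,.17])])[0].astype(int); ims.append(cv2.resize(b['pixels'][v-40:v+45,u-50:u+50],(400,340),interpolation=cv2.INTER_CUBIC))
save('s8.png',np.hstack(ims))
E
```

```text
12.78 case [-61.9  -4.4 310.1] rot vs down-yaw [-0.0058 -0.0125 -0.0005] F [ 1.9 -0.6  0.3] w 0.8 0.0 qd 0.093
scene 172 92 [-78.9 -49.3 -26.6]
side 172 110 [-80.7 -53.6 -28.1]
scene before guard [28.51 30.62 32.53] 25 edge 61.5
scene now guard [26.24 29.57 30.57] 27 edge 60.23
side before guard [27.5  29.   31.03] 16 edge 60.31
side now guard [25.63 27.33 28.94] 15 edge 58.89
```

View pics/s8.png

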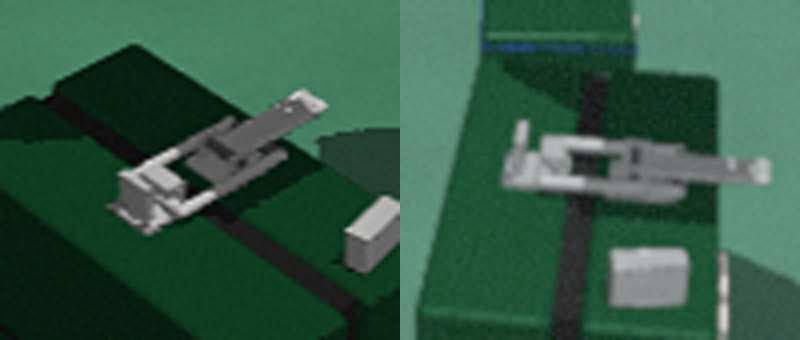

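{"method": "send_rows", "body": {
  "moves": [0,0,0,0,0,0,0,0,0,0,0,0,0,0]
}}

```text
time: 13.15
position: [0.4414, -0.0861, 0.3027]
tool_rot: [0.997, 0.083, -0.002, -0.001]
ft_force: [-1.5, -0.1, -0.3]
grip_width: 0.0005
grip_force: 0.0
```

```bash
python3 -c "
from h import *
print(workorder.hand_in())"
```

```text
the job is handed in; nothing more can be done
None
```

I handed the job in at about 13 s. The last pictures show the loop hooked in the keeper and the lever still flat after I let go, with the cover drawn in about 1.5–2 mm; the hand-in gave no verdict back.

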